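Push the bushing home in the V stop and shut the keeper

ROBOT

A 6-joint arm with a two-finger parallel gripper is mounted at the origin on the work surface. World frame = base frame: x ahead of the robot, y to its left, z up, the work surface at z = 0. Lengths are in m, angles in rad, forces in N, time in s.
With the tool pointing down it reaches from about 0.3 to 0.775 m from the base axis. Payload 14.6 kg.
Tool frame: the origin (TCP) lies on the centre line of the jaws, within the pads' length; the fingertips stand 25 mm ahead of it and the grasp point (between the pads) lies 6 mm ahead of it (ctrl.tip_reach is the distance from the TCP to the fingertips, in m); z points along the fingers, y is the line along which they close (so a half turn about z gives the same grasp; the last joint's range is limited). The gripper opens to 94 mm and grips with 3 to 60 N. Pads are 16 mm wide; open, the fingers measure 119 mm over their backs; the gripper's body (75 mm by 177 mm) begins 78 mm behind the grasp point.
Start: joints at [1.2, 0.3, 1.521, -0, 1.321, -0.067], TCP at [0.165, 0.525, 0.21] pointing down, gripper open.
Joint ranges: [-3.03, 3.03], [-0.79, 2.21], [0.23, 2.52], [-1.04, 4.18], [0, 3.07], [-2.55, 2.55]. Speed limits (rad/s): [2.22, 2.22, 2.57, 3.14, 3.14, 3.14].

INTERFACE

Orientations are given as [roll, pitch, yaw] about the fixed x, y, z axes, in that order (R = Rz(yaw) Ry(pitch) Rx(roll)).
In Python, from station import ctrl gives the robot as it stands. The module is installed in compiled form; this text tells all that it offers.
- The arm moves only by the tool apply_moves, never from a script. Its argument "deltas" is a list of rows, each a list of 7 numbers: the closure in counts, from 0 (fully open) to 255 (shut), then the shift along the world's x, y, z in cm, then the turn, a rotation vector about the world's x, y, z in rad. In form: [[jaw, tx, ty, tz, ax, ay, az], ...]. A call has 1 to 10 rows; each row shifts and turns the commanded pose from where the row before left it; what a row does not reach is not made up. A row lasts 1/10 s, in which the tool goes at most 50 mm and 8.59 degrees, less where a joint would pass 70% of its speed; a pose out of reach is approached as far as the arm can. A call with a gripper value outside its range is refused whole. The fingers move at their own pace and stop on an object; "grip_force" is the grip in N (left out, the last holds). Time passes only in rows, so rows that do not move let the fingers close. It gives the time, the measured TCP pose, the force, the opening and the grip force at its end, in the units of the state.
- ctrl.get_obs(): the state, without advancing time (a new reading comes with each control period).
- ctrl.camera(name): name is "scene" or "side" or "wrist"; returns a dict with "img" (420x560x3 uint8, red, green, blue), "K" (3x3 intrinsics, pixels), "pose" (4x4, takes a point from camera to world coordinates); the wrist camera has in their place "hand_eye" (4x4, takes a point from camera to tool coordinates, whose origin is the TCP and whose axes are the flange's). Camera axes: x right, y up, looking along -z (the intrinsics and any distortion apply to the point x, -y, -z); pixel columns grow to the right and rows downward; lengths in m; the calibration is good to about 2 mm. A picture is of the moment at which its call begins: read the wrist's pose just before it. There is no depth.
- ctrl.hand_in(): hands the job in; it is judged then, once.
The state is a dict: "time_s": time; "qpos": joint angles; "joint_vel": joint speeds; "tau": joint torques, N m; "ee_pos": TCP position; "eef_rot": TCP orientation; "force": force on the tool from outside, world axes, zero at the start; "moment": the same for the moment, N m; "grip_width": finger opening in m; "grip_force": force on a finger pad.
Only numpy, scipy, OpenCV 4.12 (cv2) and the standard library are available. Lean on these libraries where they do the work, as an engineer would, in place of code of your own. Each camera call takes 0.05 s, during which the arm holds its last target. There are 200 camera calls.

TASK

Push the thick black bushing along the bench top until it is home against both jaws of the steel V stop, then push the keeper arm round with the fingertips until it is fully shut across the open side behind it. The bushing only slides on the bench: do not lift or tip it, and leave the brass receiver and the steel bore gauge where they are.

Things in the scene. Friction and masses are not known exactly. Their poses are not given: they have to be found in the camera images.
- bushing: Loose black acetal bushing, a solid thick disc 96 mm in diameter, 32 mm tall, grey and steel-coloured rings in the middle of its top, 0.2 to 0.45 kg, flat on the bench. Origin: centre of its underside, z up. Starts 160 to 220 mm from home, before the V's open side and up to 30 mm off its centre line, with nothing in between.
- stop: Steel V stop fixed to the bench. Origin: bench point where the bushing's centre lies when home. +x: along the V's centre line into the V (push that way); z up. Jaws: two walls 70 mm long, 14 thick, 26 tall, inner faces 48 mm from the origin at +45 and -45 degrees from +x; outer ends 127 mm apart. A strap 6 mm tall, 16 wide runs along y = -80 mm to the keeper's pivot.
- keeper (a joint): Keeper arm's angle about its upright pivot. 0 = fully shut on its end stop: the arm points along the stop's +y across the V's open side, 2 mm clear of a bushing at home. Grows as it opens, counter-clockwise from above (pi/2: it points along the stop's -x), to 2.5 at most. Starts at 1.9 to 2.3; light friction (under 1 N at the tip) keeps it where it is left.
- keeper_pivot (a point): On the pivot axis of the keeper arm, 16 mm above the bench, at x = -56 mm, y = -80 mm in the stop's frame. The pivot boss is 20 mm in diameter, 26 mm tall.
- keeper_tip (a point): Centre of the round end (16 mm diameter) of the plain aluminium keeper arm, 95 mm from the pivot axis, 16 mm above the bench. The arm is a straight bar 12 mm wide, its underside 8 mm and its top 24 mm above the bench.
- receiver: Bystander: loose gold-lacquered brass receiver, a small flanged tube standing upright, 34 mm in diameter at the foot and 58 mm tall. Origin: centre of its underside. Leave it alone.
- gauge: Bystander: loose steel bore gauge lying flat, about 160 mm long, 16 mm tall, with a 48 mm round dial at one end (-x) and a 40 mm cross head at the other (+x). Origin: on the bench, under its handle, 60 mm from the dial's centre. Leave it alone.
- socket: Bystander: fixed steel twist socket 64 mm in diameter holding an upright lapping arbor, 127 mm tall in all. Origin: centre of its underside.
- clip: Bystander: fixed 90 x 50 mm plate with a spring clip pinning a small brass brace, 30 mm tall in all. Origin: centre of its underside.

How it is judged:
By the outcome, as a careful person would: the job done as asked, in the order asked, and still so for the second after the job is handed in, with the robot touching nothing.
It also fails if it takes over 58 s, if anything falls off the work surface, if the arm or the gripper's body presses on something with over 40 N, if the wrist force passes 120 N, or if a joint passes its speed limit or range.

## Working session

There is one attempt and no reset: what is moved stays moved. The work goes in short steps, Python scripts to look and compute and a tool call to move; the robot and the scene stay as the last step left them, time stands still between calls to the robot, and variables do not carry over. Pictures are saved under pics/ and viewed, at most 10 in all, crops included, and the job is handed in when it is done.

Besides the shell and the picture viewer there is one more tool, called after "Emit:" in YAML: its name, and indented under it one key for each argument. apply_moves: Moves the arm, as the interface text tells. Its arguments: {"type":"object","properties":{"deltas":{"type":"array"},"grip_force":{"type":"number"}},"required":["deltas"]}

```bash
mkdir -p pics; cat > h.py <<'E'
import numpy as np, cv2
from station import ctrl
def shot(n,name):
    o=ctrl.get_obs(); c=ctrl.camera(n); cv2.imwrite('pics/'+name,c['img'][:,:,::-1])
    np.savez('pics/'+name+'.npz',**{k:v for k,v in c.items() if v is not None and k!='img'},pos=o['ee_pos'],rot=o['eef_rot']); return c
def px2w(name,uv,z):
    d=np.load('pics/'+name+'.npz'); K=d['K'];T=d['pose']
    out=[]
    for u,v in uv:
        r=np.linalg.inv(K)@[u,v,1]; r=T[:3,:3]@(r*[1,-1,-1]); p=T[:3,3]
        out.append(p+r*(z-p[2])/r[2])
    return np.array(out)
E
python3 - <<'E'
from h import *
for n in('scene','side'):
    c=shot(n,n+'0.png'); print(c.keys(),c['K'],c['pose'])
o=ctrl.get_obs();print(o)
E
```

```text
dict_keys(['img', 'K', 'pose']) [[529.15228554   0.         284.63915282]
 [  0.         529.15228554 208.42686858]
 [  0.           0.           1.        ]] [[-0.38983909 -0.68167636  0.61914685  1.48989995]
 [ 0.92086395 -0.28424562  0.26685954  0.43086016]
 [-0.00592206  0.67418229  0.73854124  1.21972783]
 [ 0.          0.          0.          1.        ]]
dict_keys(['img', 'K', 'pose']) [[429.72330223   0.         274.22674257]
 [  0.         429.72330223 200.73913248]
 [  0.           0.           1.        ]] [[ 0.98424636  0.10193787 -0.1444568   0.36221088]
 [-0.17674083  0.54571898 -0.8191175  -1.03460565]
 [-0.00466628  0.83174483  0.5551385   0.76580174]
 [ 0.          0.          0.          1.        ]]
{'time_s': 0.1, 'qpos': array([ 1.20037714e+00,  3.00396309e-01,  1.52151081e+00, -4.07661646e-05,
        1.32071519e+00, -6.66330589e-02]), 'joint_vel': array([-0.00105075, -0.00199797, -0.0004808 , -0.00103561,  0.0004892 ,
        0.00082968]), 'tau': array([ 1.58949773e-03, -5.32643652e+01, -3.53283548e+01,  7.09891599e-02,
        2.34922307e-02, -8.14880946e-05]), 'ee_pos': array([0.16447022, 0.52458945, 0.20975708]), 'eef_rot': array([-3.14056265e+00, -2.91585588e-05,  2.83781662e+00]), 'force': array([-0.06008559, -0.25255789,  0.07419289]), 'moment': array([ 0.00138361, -0.03958124,  0.00667658]), 'grip_force': 0.0, 'grip_width': 0.09375694396217353}
```

View pics/scene0.png

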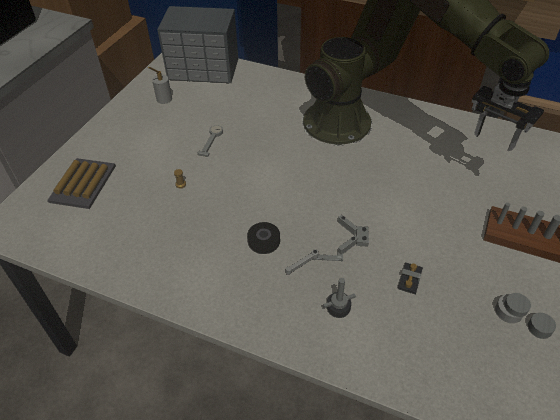

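View pics/side0.png

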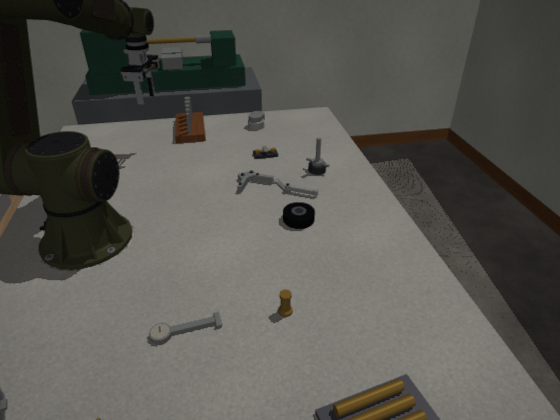

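The scene view shows the bushing at about (264,237), the V with its apex near (362,235), the keeper pivot at about (317,253) with its tip near (290,269), and the socket at (340,303). I'll enlarge that area.

```bash
python3 - <<'E'
from h import *
a=cv2.imread('pics/scene0.png')[205:325,235:395]; cv2.imwrite('pics/sc.png',cv2.resize(a,None,fx=5,fy=5,interpolation=cv2.INTER_CUBIC))
print(px2w('scene0.png',[(264,234)],.032),px2w('scene0.png',[(316,252),(290,269)],.024),px2w('scene0.png',[(362,235)],.026))
E
```

```text
[[ 0.61015448 -0.01446882  0.032     ]] [[0.60768555 0.14656578 0.024     ]
 [0.69097067 0.10107697 0.024     ]] [[0.49895265 0.24876363 0.026     ]]
```

View pics/sc.png

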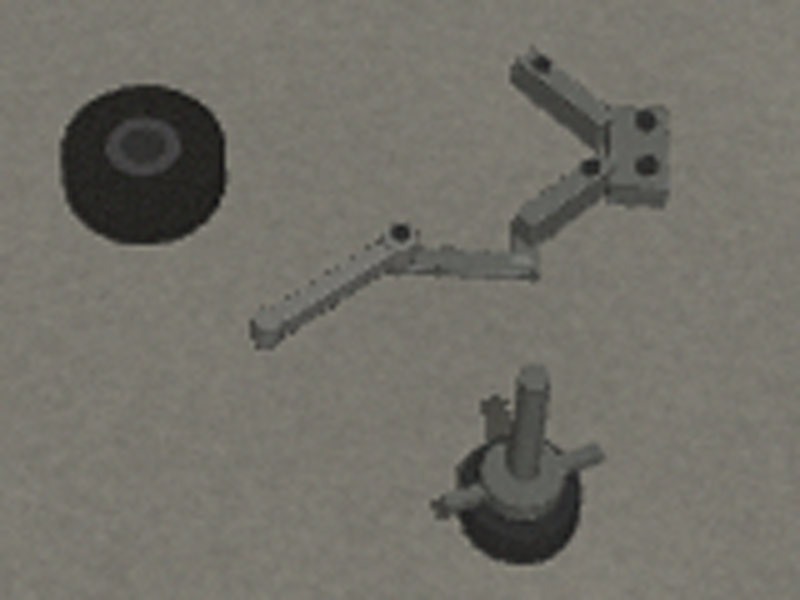

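```bash
cat > fit.py <<'E'
from h import *
from scipy.optimize import least_squares
L=lambda p:(np.array(p)/5+[235,205])
obs=[((-56,-80,26),(400,234)),((9.2,58.7,26),(512,70)),((19.1,68.6,26),(535,47)),((9.2,-58.7,26),(513,222))]
W=[px2w('scene0.png',[L(b)],a[2]/1e3)[0][:2] for a,b in obs]; P=np.array([a[:2] for a,b in obs])/1e3
def f(q):
    c,s=np.cos(q[2]),np.sin(q[2]); return (P@np.array([[c,s],[-s,c]])+q[:2]-W).ravel()
r=least_squares(f,[.58,.2,1.8]); q=r.x; print(q,r.fun.reshape(-1,2)*1e3)
c,s=np.cos(q[2]),np.sin(q[2]);R=np.array([[c,-s],[s,c]])
loc=lambda w:(np.array(w)[:2]-q[:2])@R*1e3
for n,p,z in(('bush',(143,147),.032),('tip',(262,322),.024),('socket',(520,540),.0),('arbor',(533,370),.127)):
    w=px2w('scene0.png',[L(p)],z)[0]; print(n,w,loc(w))
E
python3 fit.py
```

```text
[0.52061945 0.17249847 1.88487247] [[ 4.42027478 -0.21592867]
 [-5.85323902  0.88456774]
 [ 4.51294482  0.48518006]
 [-3.07998059 -1.15381913]]
bush [ 0.61197774 -0.01491816  0.032     ] [-206.47265918  -28.9891299 ]
tip [0.69500183 0.0949577  0.024     ] [-127.62097947 -141.89669047]
socket [0.75659553 0.26855727 0.        ] [  18.45784831 -254.10885102]
arbor [0.73839457 0.25975663 0.127     ] [  15.7106852 -234.0793899]
```

Emit:
apply_moves:
  deltas:
    - [90,2.6,-2.9,0.6,0,0,-0.068]
    - [90,2.6,-2.9,0.6,0,0,-0.068]
    - [90,2.6,-2.9,0.6,0,0,-0.068]
    - [90,2.6,-2.9,0.6,0,0,-0.068]
    - [90,2.6,-2.9,0.6,0,0,-0.068]
    - [90,2.6,-2.9,0.6,0,0,-0.068]
    - [90,2.6,-2.9,0.6,0,0,-0.068]
    - [90,2.6,-2.9,0.6,0,0,-0.068]
    - [90,2.6,-2.9,0.6,0,0,-0.068]
    - [90,2.6,-2.9,0.6,0,0,-0.068]

```text
time_s: 1.1
ee_pos: [0.4253, 0.2334, 0.2703]
eef_rot: [-3.141, -0.0, 2.155]
force: [0.4, 0.0, 0.2]
grip_width: 0.061
grip_force: 0.0
```

Emit:
apply_moves:
  deltas:
    - [90,2.6,-2.9,0.6,0,0,-0.068]
    - [90,2.6,-2.9,0.6,0,0,-0.068]
    - [90,2.6,-2.9,0.6,0,0,-0.068]
    - [90,2.6,-2.9,0.6,0,0,-0.068]
    - [90,0,0,0,0,0,0]
    - [90,0,0,0,0,0,0]
    - [90,0,0,0,0,0,0]

```text
time_s: 1.8
ee_pos: [0.528, 0.1195, 0.294]
eef_rot: [-3.141, -0.0, 1.887]
force: [0.0, 0.0, -0.9]
grip_width: 0.0609
grip_force: 0.0
```

```bash
python3 - <<'E'
from h import *
o=ctrl.get_obs();print(o['ee_pos'],o['eef_rot'],o['grip_width'],o['qpos'])
c=shot('wrist','w1.png');print({k:c[k] for k in c if k!='img'})
E
```

```text
[0.52796094 0.11945501 0.29395406] [-3.14099438e+00 -2.28448462e-04  1.88712433e+00] 0.06092872265125676 [ 1.54781340e-01  2.30855280e-01  1.41503435e+00  1.29603110e-04
  1.49633026e+00 -1.61556409e-01]
{'K': array([[323.1133228 ,   0.        , 275.89837063],
       [  0.        , 323.1133228 , 215.56737261],
       [  0.        ,   0.        ,   1.        ]]), 'hand_eye': array([[-6.81716660e-04,  9.59984392e-01,  2.80052676e-01,
         8.17930279e-02],
       [ 9.99999421e-01,  4.21203458e-04,  9.90411961e-04,
         1.26014071e-03],
       [ 8.32820869e-04,  2.80053189e-01, -9.59984124e-01,
        -1.74286662e-01],
       [ 0.00000000e+00,  0.00000000e+00,  0.00000000e+00,
         1.00000000e+00]])}
```

View pics/w1.png

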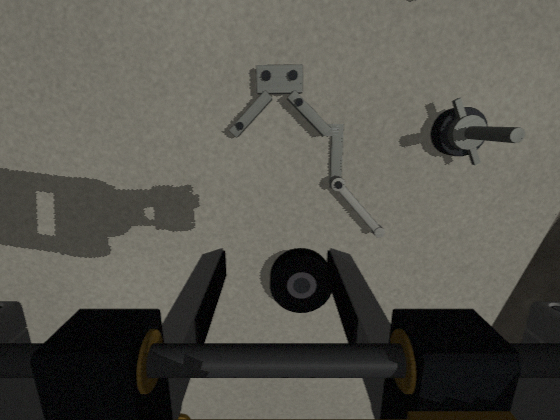

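The wrist view shows the V plate at (280,80), jaws ending at (235,130) and (330,130), pivot at (337,184), keeper tip at (378,230), and the bushing's ring at (301,285). I'll enlarge it to read the corners.

```bash
python3 - <<'E'
from h import *
a=cv2.imread('pics/w1.png')[55:245,215:395]; cv2.imwrite('pics/wc.png',cv2.resize(a,None,fx=3,fy=3,interpolation=cv2.INTER_CUBIC))
a=cv2.imread('pics/w1.png')[55:155,215:355]; cv2.imwrite('pics/wd.png',cv2.convertScaleAbs(cv2.resize(a,None,fx=5,fy=5,interpolation=cv2.INTER_CUBIC),alpha=1.6))
E
```

```text
(no output)
```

View pics/wc.png

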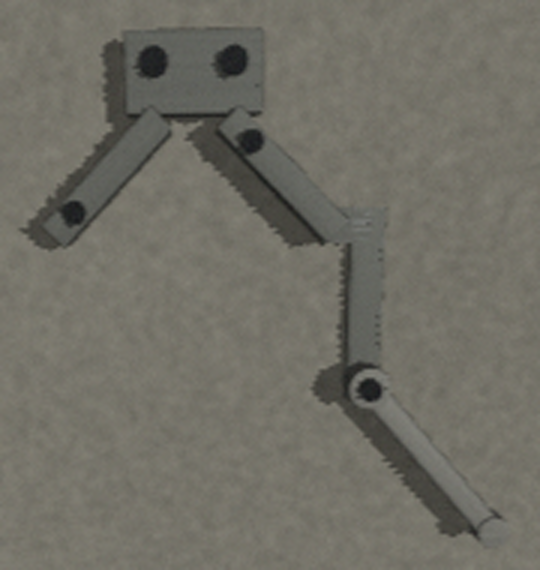

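View pics/wd.png

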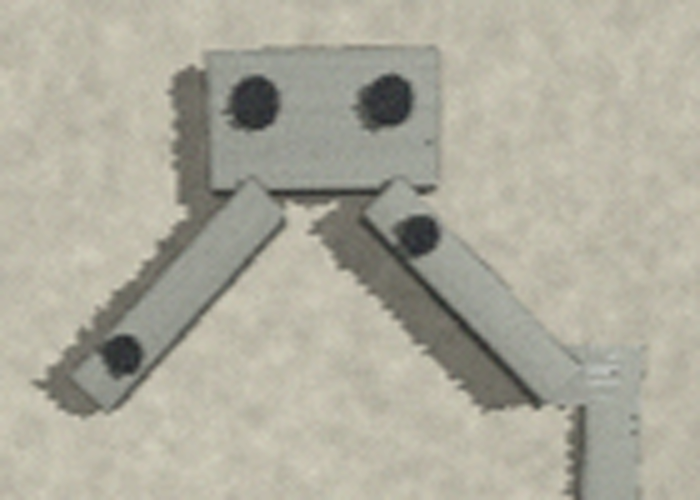

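```bash
cat > fit2.py <<'E'
from h import *
from scipy.optimize import least_squares
from scipy.spatial.transform import Rotation as Ro
d=dict(np.load('pics/w1.png.npz')); T=np.eye(4);T[:3,:3]=Ro.from_euler('xyz',d['rot']).as_matrix();T[:3,3]=d['pos']
d['pose']=T@d['hand_eye'];np.savez('pics/w1.png.npz',**d)
D=lambda p:np.array(p)/5+[215,55]-.4; C=lambda p:np.array(p)/3+[215,55]-.33
obs=[((-56,-80),C((370,388))),((9.2,58.7),D((108,411))),((19.1,68.6),D((72,376))),((58.7,9.2),D((285,222))),((68.6,19.1),D((250,180))),
((58.7,-9.2),D((365,215))),((68.6,-19.1),D((400,180))),((9.2,-58.7),D((541,403))),((19.1,-68.6),D((583,370)))]
W=[px2w('w1.png',[b],.026)[0][:2] for a,b in obs]; P=np.array([a for a,b in obs])/1e3
def f(q):
    c,s=np.cos(q[2]),np.sin(q[2]); return (P@np.array([[c,s],[-s,c]])+q[:2]-W).ravel()
r=least_squares(f,[.58,.2,1.8]); q=r.x; print(q,np.round(r.fun.reshape(-1,2)*1e3,1))
c,s=np.cos(q[2]),np.sin(q[2]);R=np.array([[c,-s],[s,c]])
loc=lambda w:(np.array(w)[:2]-q[:2])@R*1e3
glo=lambda l:R@(np.array(l)/1e3)+q[:2]
if __name__=='__main__':
    for n,p,z in(('bush',(301.5,285.5),.032),('tip',C((493,531)),.024)):
        w=px2w('w1.png',[p],z)[0]; print(n,w,loc(w))
        if n=='tip':
            v=loc(w)-[-56,-80]; print('angle',np.arctan2(-v[0],v[1]),np.hypot(*v))
E
python3 fit2.py
```

```text
[0.51753788 0.17120398 1.90107562] [[ 0.5 -0.7]
 [-0.1 -1.4]
 [-1.1 -0.9]
 [ 0.5  1.7]
 [-0.5  1. ]
 [-1.2 -0.3]
 [-0.9  1.5]
 [ 2.1 -1. ]
 [ 0.7  0.2]]
bush [ 0.61316699 -0.0154784   0.032     ] [-207.60574422  -29.91808708]
tip [0.69333084 0.09767584 0.024     ] [-126.56500563 -142.44596914]
angle 2.295229781401206 94.22801643626147
```

Emit:
apply_moves:
  deltas:
    - [90,1.44,-2.41,-1.8,0,0,0.02]
    - [90,1.44,-2.41,-1.8,0,0,0.02]
    - [90,1.44,-2.41,-1.8,0,0,0.02]
    - [90,1.44,-2.41,-1.8,0,0,0.02]
    - [90,1.44,-2.41,-1.8,0,0,0.02]
    - [90,1.44,-2.41,-1.8,0,0,0.02]
    - [90,1.44,-2.41,-1.8,0,0,0.02]
    - [90,1.44,-2.41,-1.8,0,0,0.02]
    - [90,0,0,0,0,0,0]
    - [90,0,0,0,0,0,0]

```text
time_s: 2.85
ee_pos: [0.6435, -0.0732, 0.15]
eef_rot: [-3.141, -0.001, 2.046]
force: [-0.0, 0.7, 0.8]
grip_width: 0.0608
grip_force: 0.0
```

Emit:
apply_moves:
  deltas:
    - [90,0,0,-2,0,0,0]
    - [90,0,0,-2,0,0,0]
    - [90,0,0,-2,0,0,0]
    - [90,0,0,-2,0,0,0]
    - [90,0,0,-2,0,0,0]
    - [90,0,0,-1,0,0,0]
    - [90,0,0,-0.6,0,0,0]
    - [90,0,0,0,0,0,0]
    - [90,0,0,0,0,0,0]

```text
time_s: 3.75
ee_pos: [0.6442, -0.0738, 0.0354]
eef_rot: [3.14, 0.001, 2.046]
force: [-1.0, -0.2, 0.5]
grip_width: 0.0611
grip_force: 0.0
```

Emit:
apply_moves:
  deltas:
    - [90,-0.228,0.445,0,0,0,0]
    - [90,-0.228,0.445,0,0,0,0]
    - [90,-0.228,0.445,0,0,0,0]
    - [90,-0.228,0.445,0,0,0,0]
    - [90,-0.228,0.445,0,0,0,0]
    - [90,-0.228,0.445,0,0,0,0]
    - [90,-0.228,0.445,0,0,0,0]
    - [90,-0.228,0.445,0,0,0,0]
    - [90,-0.228,0.445,0,0,0,0]
    - [90,-0.228,0.445,0,0,0,0]

```text
time_s: 4.75
ee_pos: [0.6208, -0.0292, 0.0343]
eef_rot: [3.141, 0.0, 2.046]
force: [0.8, -2.9, 0.8]
grip_width: 0.0609
grip_force: 1.1
```

Emit:
apply_moves:
  deltas:
    - [90,-0.228,0.445,0,0,0,0]
    - [90,-0.228,0.445,0,0,0,0]
    - [90,-0.228,0.445,0,0,0,0]
    - [90,-0.228,0.445,0,0,0,0]
    - [90,-0.228,0.445,0,0,0,0]
    - [90,-0.228,0.445,0,0,0,0]
    - [90,-0.228,0.445,0,0,0,0]
    - [90,-0.228,0.445,0,0,0,0]
    - [90,-0.228,0.445,0,0,0,0]
    - [90,-0.228,0.445,0,0,0,0]

```text
time_s: 5.75
ee_pos: [0.5979, 0.0154, 0.0342]
eef_rot: [-3.142, 0.0, 2.046]
force: [1.3, -1.5, 0.4]
grip_width: 0.0608
grip_force: 1.2
```

```bash
python3 - <<'E'
from h import *
c=shot('side','s2.png');a=c['img'][120:240,220:380,::-1]; cv2.imwrite('pics/s2c.png',cv2.resize(a,None,fx=4,fy=4,interpolation=cv2.INTER_CUBIC))
E
```

```text
(no output)
```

View pics/s2c.png

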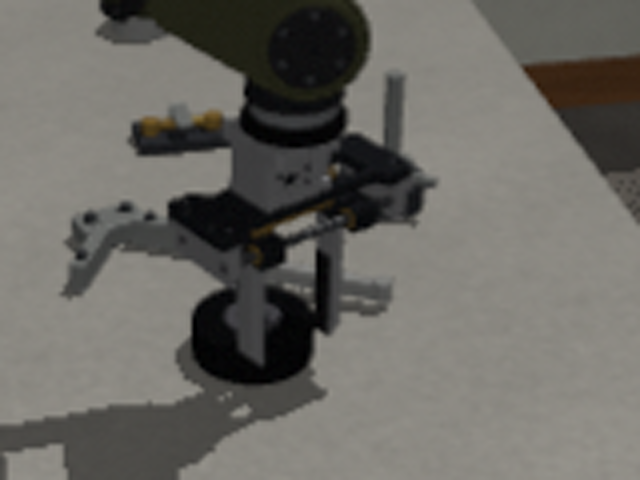

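The side view shows the bushing (250,330 in the crop) cradled by both fingers and flat on the bench, with the keeper untouched. I'll continue to just short of home.

Emit:
apply_moves:
  deltas:
    - [90,-0.228,0.445,0,0,0,0]
    - [90,-0.228,0.445,0,0,0,0]
    - [90,-0.228,0.445,0,0,0,0]
    - [90,-0.228,0.445,0,0,0,0]
    - [90,-0.228,0.445,0,0,0,0]
    - [90,-0.228,0.445,0,0,0,0]
    - [90,-0.228,0.445,0,0,0,0]
    - [90,-0.228,0.445,0,0,0,0]
    - [90,-0.228,0.445,0,0,0,0]
    - [90,-0.228,0.445,0,0,0,0]

```text
time_s: 6.8
ee_pos: [0.5751, 0.0599, 0.0342]
eef_rot: [-3.142, 0.0, 2.046]
force: [1.5, -2.0, 1.0]
grip_width: 0.0609
grip_force: 1.1
```

Emit:
apply_moves:
  deltas:
    - [90,-0.228,0.445,0,0,0,0]
    - [90,-0.228,0.445,0,0,0,0]
    - [90,-0.228,0.445,0,0,0,0]
    - [90,-0.228,0.445,0,0,0,0]
    - [90,-0.228,0.445,0,0,0,0]
    - [90,-0.228,0.445,0,0,0,0]
    - [90,-0.228,0.445,0,0,0,0]
    - [90,-0.228,0.445,0,0,0,0]
    - [90,-0.228,0.445,0,0,0,0]
    - [90,-0.228,0.445,0,0,0,0]

```text
time_s: 7.8
ee_pos: [0.5523, 0.1044, 0.0342]
eef_rot: [-3.142, -0.0, 2.046]
force: [1.3, -1.4, 0.8]
grip_width: 0.0607
grip_force: 1.1
```

Emit:
apply_moves:
  deltas:
    - [90,-0.228,0.445,0,0,0,0]
    - [90,-0.228,0.445,0,0,0,0]
    - [90,-0.114,0.222,0,0,0,0]
    - [90,-0.114,0.222,0,0,0,0]
    - [90,-0.114,0.222,0,0,0,0]

```text
time_s: 8.3
ee_pos: [0.5445, 0.1197, 0.0342]
eef_rot: [-3.142, 0.0, 2.046]
force: [0.7, -2.0, 0.3]
grip_width: 0.0606
grip_force: 1.1
```

Emit:
apply_moves:
  deltas:
    - [90,0.02,-1.0,0,0,0,0]
    - [90,0.02,-1.0,0,0,0,0]
    - [90,0.02,-0.9,0,0,0,0]
    - [255,0,0,0,0,0,-0.05]
    - [255,0,0,0,0,0,-0.05]
    - [255,0,0,0,0,0,-0.045]
    - [255,0,0,0,0,0,0]
    - [255,0,0,0,0,0,0]
    - [255,0,0,0,0,0,0]
    - [255,0,0,0,0,0,0]
  grip_force: 20

```text
time_s: 9.3
ee_pos: [0.5451, 0.0904, 0.0342]
eef_rot: [-3.142, -0.0, 1.901]
force: [-0.7, 0.4, 0.5]
grip_width: 0.0082
grip_force: 0.0
```

Emit:
apply_moves:
  deltas:
    - [255,-0.13,0.378,0,0,0,0]
    - [255,-0.13,0.378,0,0,0,0]
    - [255,-0.13,0.378,0,0,0,0]
    - [255,-0.13,0.378,0,0,0,0]
    - [255,-0.13,0.378,0,0,0,0]
    - [255,-0.065,0.189,0,0,0,0]
    - [255,-0.065,0.189,0,0,0,0]

```text
time_s: 10.0
ee_pos: [0.5373, 0.1134, 0.0343]
eef_rot: [3.141, 0.0, 1.901]
force: [1.0, -1.5, 0.0]
grip_width: 0.0004
grip_force: 0.9
```

Emit:
apply_moves:
  deltas:
    - [255,-0.032,0.095,0,0,0,0]
    - [255,-0.032,0.095,0,0,0,0]
    - [255,-0.032,0.095,0,0,0,0]

```text
time_s: 10.3
ee_pos: [0.5364, 0.1155, 0.0342]
eef_rot: [-3.141, 0.001, 1.901]
force: [0.3, -10.2, 2.3]
grip_width: 0.0004
grip_force: 4.9
```

Emit:
apply_moves:
  deltas:
    - [255,-0.016,0.047,0,0,0,0]
    - [255,-0.016,0.047,0,0,0,0]
    - [255,0,0,0,0,0,0]

```text
time_s: 10.6
ee_pos: [0.536, 0.1157, 0.0342]
eef_rot: [-3.14, 0.002, 1.901]
force: [-0.7, -11.0, 0.9]
grip_width: 0.0002
grip_force: 5.8
```

The sideways force suggests the disc is resting on one jaw only, so I'll shift sideways (+y of the stop) under light pressure.

Emit:
apply_moves:
  deltas:
    - [255,-0.095,-0.032,0,0,0,0]
    - [255,-0.095,-0.032,0,0,0,0]
    - [255,0,0,0,0,0,0]

```text
time_s: 10.9
ee_pos: [0.5341, 0.1155, 0.0342]
eef_rot: [-3.141, 0.001, 1.901]
force: [0.2, -7.8, 1.3]
grip_width: 0.0004
grip_force: 4.0
```

Emit:
apply_moves:
  deltas:
    - [255,-0.111,0.015,0,0,0,0]
    - [255,-0.111,0.015,0,0,0,0]
    - [255,0,0,0,0,0,0]

```text
time_s: 11.2
ee_pos: [0.5318, 0.1157, 0.0342]
eef_rot: [-3.141, 0.001, 1.901]
force: [-0.4, -9.1, 0.6]
grip_width: 0.0006
grip_force: 4.4
```

```bash
python3 - <<'E'
from h import *
c=shot('wrist','w3.png'); d=shot('scene','s3.png')
a=cv2.resize(c['img'][0:300,100:460,::-1],None,fx=1.1,fy=1.1)
b=cv2.resize(d['img'][195:275,300:390,::-1],(400,330),interpolation=cv2.INTER_CUBIC)
cv2.imwrite('pics/c3.png',cv2.convertScaleAbs(np.hstack([a[:330],b]),alpha=1.7))
E
```

```text
(no output)
```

View pics/c3.png

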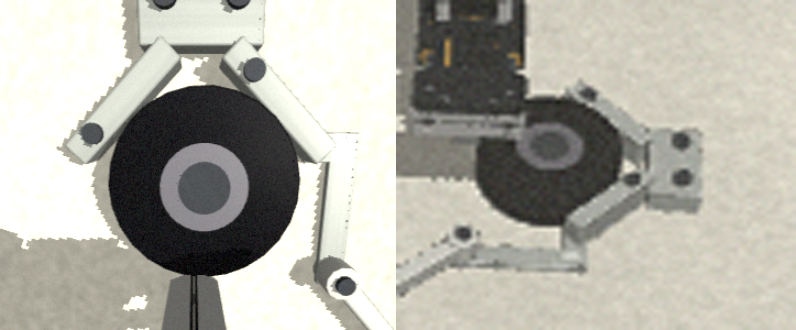

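```bash
cat > fit3.py <<'E'
from h import *
from scipy.optimize import least_squares
from scipy.spatial.transform import Rotation as Ro
d=dict(np.load('pics/w3.png.npz')); T=np.eye(4);T[:3,:3]=Ro.from_euler('xyz',d['rot']).as_matrix();T[:3,3]=d['pos']
d['pose']=T@d['hand_eye'];np.savez('pics/w3.png.npz',**d)
D=lambda p:np.array(p)/1.1+[100,0]
obs=[((-56,-80),(344,285)),((9.2,58.7),(83,163)),((19.1,68.6),(66,147)),((58.7,9.2),(181,61)),((68.6,19.1),(160,38)),
((58.7,-9.2),(221,54)),((68.6,-19.1),(245,39)),((9.2,-58.7),(316,160)),((19.1,-68.6),(334,150))]
W=[px2w('w3.png',[D(b)],.026)[0][:2] for a,b in obs]; P=np.array([a for a,b in obs])/1e3
def f(q):
    c,s=np.cos(q[2]),np.sin(q[2]); return (P@np.array([[c,s],[-s,c]])+q[:2]-W).ravel()
r=least_squares(f,[.58,.2,1.8],loss='soft_l1',f_scale=.001); q=r.x; print(q,np.round(r.fun.reshape(-1,2)*1e3,1))
c,s=np.cos(q[2]),np.sin(q[2]);R=np.array([[c,-s],[s,c]])
w=px2w('w3.png',[D((204,187))],.032)[0]; print(w,(w[:2]-q[:2])@R*1e3)
# blob centre of dark top
g=cv2.cvtColor(cv2.imread('pics/w3.png'),cv2.COLOR_BGR2GRAY)
for u,v in((204,187),):
    p=D((u,v)); pts=[]
    for t in np.radians(np.r_[150:391:5]):   # avoid the finger
        rr=np.arange(60,110,.5); xs=p[0]+rr*np.cos(t); ys=p[1]+rr*np.sin(t)
        pr=cv2.remap(g,xs.astype('f4')[None],ys.astype('f4')[None],1)[0].astype(float)
        k=np.argmax(pr>pr[:20].mean()+25); pts.append(px2w('w3.png',[(xs[k],ys[k])],.032)[0][:2])
    pts=np.array(pts); e=least_squares(lambda a:np.hypot(*(pts-a[:2]).T)-a[2],[*w[:2],.048],loss='soft_l1',f_scale=.0005)
    print(e.x,(e.x[:2]-q[:2])@R*1e3)
E
python3 fit3.py
```

```text
[0.517669   0.17067896 1.89903737] [[-0.2 -0.5]
 [ 0.9 -1.4]
 [-1.8 -0.1]
 [-0.3  1. ]
 [-0.7  1.2]
 [ 0.5 -1.9]
 [-1.6  1.3]
 [ 1.6 -2.9]
 [ 1.3  2.3]]
[0.51951271 0.17096594 0.032     ] [-0.32271998 -1.83779233]
[0.51933065 0.17089326 0.04723859] [-0.33282485 -1.64202622]
```

The left (wrist) panel shows the disc centre at (204,188), against the right jaw and within about a millimetre of the left one. The tool is at x≈194. I'll seat it properly with pushes angled toward each jaw.

Emit:
apply_moves:
  deltas:
    - [255,0.26,-0.755,0,0,0,0]
    - [255,0.26,-0.755,0,0,0,0]
    - [255,0.766,0.552,0,0,0,0.12]
    - [255,0.766,0.552,0,0,0,0.12]
    - [255,0.766,0.552,0,0,0,0.12]
    - [255,0.766,0.552,0,0,0,0.12]
    - [255,0.766,0.552,0,0,0,0.12]
    - [255,0,0,0,0,0,0]
    - [255,0,0,0,0,0,0]

```text
time_s: 12.2
ee_pos: [0.5752, 0.1289, 0.034]
eef_rot: [-3.141, -0.0, 2.497]
force: [-0.3, 0.1, -0.4]
grip_width: 0.0004
grip_force: 0.0
```

Emit:
apply_moves:
  deltas:
    - [255,-0.32,0.24,0,0,0,0]
    - [255,-0.32,0.24,0,0,0,0]
    - [255,-0.32,0.24,0,0,0,0]
    - [255,-0.08,0.06,0,0,0,0]
    - [255,-0.08,0.06,0,0,0,0]
    - [255,-0.08,0.06,0,0,0,0]
    - [255,0,0,0,0,0,0]

```text
time_s: 12.9
ee_pos: [0.5636, 0.1379, 0.0343]
eef_rot: [-3.142, 0.0, 2.501]
force: [1.5, -4.9, -0.0]
grip_width: 0.0004
grip_force: 1.9
```

Emit:
apply_moves:
  deltas:
    - [255,-0.08,0.06,0,0,0,0]
    - [255,-0.08,0.06,0,0,0,0]
    - [255,0,0,0,0,0,0]

```text
time_s: 13.2
ee_pos: [0.5625, 0.1387, 0.0345]
eef_rot: [3.141, 0.002, 2.501]
force: [4.7, -7.6, 0.1]
grip_width: 0.0006
grip_force: 3.9
```

Emit:
apply_moves:
  deltas:
    - [255,-0.08,0.06,0,0,0,0]
    - [255,-0.04,0.03,0,0,0,0]
    - [255,0,0,0,0,0,0]
    - [255,0,0,0,0,0,0]

```text
time_s: 13.6
ee_pos: [0.5621, 0.1391, 0.0349]
eef_rot: [3.141, 0.004, 2.5]
force: [8.5, -11.6, 0.5]
grip_width: 0.0008
grip_force: 6.6
```

Emit:
apply_moves:
  deltas:
    - [255,0.64,-0.48,0,0,0,0]
    - [255,0.64,-0.48,0,0,0,0]
    - [255,-0.825,-0.758,0,0,0,-0.14]
    - [255,-0.825,-0.758,0,0,0,-0.14]
    - [255,-0.825,-0.758,0,0,0,-0.14]
    - [255,-0.825,-0.758,0,0,0,-0.14]
    - [255,-1.1,0.06,0,0,0,-0.14]
    - [255,-1.1,0.06,0,0,0,-0.14]
    - [255,-1.1,0.06,0,0,0,-0.14]
    - [255,-1.1,0.06,0,0,0,-0.14]

```text
time_s: 14.6
ee_pos: [0.4961, 0.1028, 0.0341]
eef_rot: [-3.141, -0.0, 1.375]
force: [0.5, 0.7, 0.4]
grip_width: 0.0007
grip_force: 0.0
```

Emit:
apply_moves:
  deltas:
    - [255,0,0,0,0,0,-0.08]
    - [255,0,0,0,0,0,0]

```text
time_s: 14.8
ee_pos: [0.4965, 0.1028, 0.0343]
eef_rot: [-3.141, -0.0, 1.3]
force: [0.2, 0.4, -0.6]
grip_width: 0.0006
grip_force: 0.0
```

Emit:
apply_moves:
  deltas:
    - [255,0.117,0.382,0,0,0,0]
    - [255,0.117,0.382,0,0,0,0]
    - [255,0.117,0.382,0,0,0,0]
    - [255,0.029,0.096,0,0,0,0]
    - [255,0.029,0.096,0,0,0,0]
    - [255,0.029,0.096,0,0,0,0]
    - [255,0,0,0,0,0,0]

```text
time_s: 15.5
ee_pos: [0.5006, 0.1166, 0.0341]
eef_rot: [-3.141, 0.001, 1.301]
force: [-1.0, -4.9, 0.9]
grip_width: 0.0003
grip_force: 2.7
```

Emit:
apply_moves:
  deltas:
    - [255,0.029,0.096,0,0,0,0]
    - [255,0.029,0.096,0,0,0,0]
    - [255,0,0,0,0,0,0]

```text
time_s: 15.8
ee_pos: [0.5008, 0.1174, 0.034]
eef_rot: [-3.14, 0.003, 1.301]
force: [-3.4, -16.0, 3.7]
grip_width: 0.0007
grip_force: 7.8
```

Seated firmly: the pushes from both sides go stiff at the expected distance. Now I'll plan the keeper sweep.

```bash
cat > plan.py <<'E'
import numpy as np
q=np.array([.5176,.171,1.901]); c,s=np.cos(q[2]),np.sin(q[2]);R=np.array([[c,-s],[s,c]])
def tcp(th,h=14.5,r=75):
    l=np.array([-56,-80])+r*np.array([-np.sin(th),np.cos(th)])+h*np.array([-np.cos(th),-np.sin(th)])
    return R@(l/1e3)+q[:2]
if __name__=='__main__':
    p=tcp(2.295,34); print('start',p,'reach',np.hypot(*p),'from now cm',(p-[.5008,.1174])*100)
    ths=np.arange(2.295,-.01,-.1275); prev=p
    for t in ths:
        n=tcp(t); d=n-prev; print(round(t,2),np.round(d*100,2),np.round(n,4),'loc',np.round((n-q[:2])@R*1e3)); prev=n
E
python3 plan.py
```

```text
start [0.69344316 0.13650011] reach 0.7067500901816476 from now cm [19.26431562  1.91001066]
2.3 [-0.96 -1.7 ] [0.6838 0.1195] loc [-103. -141.]
2.17 [-0.37 -0.9 ] [0.6801 0.1105] loc [-110. -134.]
2.04 [-0.48 -0.85] [0.6753 0.1021] loc [-116. -127.]
1.91 [-0.58 -0.78] [0.6695 0.0943] loc [-122. -119.]
1.78 [-0.68 -0.7 ] [0.6627 0.0873] loc [-126. -110.]
1.66 [-0.76 -0.61] [0.6551 0.0813] loc [-129. -101.]
1.53 [-0.83 -0.5 ] [0.6467 0.0762] loc [-132.  -91.]
1.4 [-0.89 -0.39] [0.6378 0.0723] loc [-132.  -82.]
1.28 [-0.93 -0.28] [0.6285 0.0695] loc [-132.  -72.]
1.15 [-0.96 -0.16] [0.6189 0.0679] loc [-130.  -62.]
1.02 [-0.97 -0.03] [0.6092 0.0676] loc [-127.  -53.]
0.89 [-0.97  0.09] [0.5995 0.0685] loc [-123.  -44.]
0.77 [-0.95  0.21] [0.59   0.0706] loc [-118.  -36.]
0.64 [-0.91  0.33] [0.5808 0.074 ] loc [-112.  -28.]
0.51 [-0.87  0.45] [0.5722 0.0784] loc [-105.  -22.]
0.38 [-0.8   0.55] [0.5642 0.084 ] loc [-97. -16.]
0.26 [-0.72  0.65] [0.5569 0.0904] loc [-89. -11.]
0.13 [-0.64  0.74] [0.5506 0.0978] loc [-80.  -7.]
0.0 [-0.54  0.81] [0.5452 0.1059] loc [-71.  -5.]
```

Emit:
apply_moves:
  deltas:
    - [255,-0.24,-0.76,0,0,0,0]
    - [255,-0.24,-0.76,0,0,0,0]
    - [255,0,0,3,0,0,0]
    - [255,0,0,3,0,0,0]
    - [255,0,0,3,0,0,0]
    - [255,0,0,0,0,0,0]

```text
time_s: 16.4
ee_pos: [0.4982, 0.1039, 0.128]
eef_rot: [3.136, -0.003, 1.301]
force: [0.3, 0.4, -0.4]
grip_width: 0.0006
grip_force: 0.0
```

Emit:
apply_moves:
  deltas:
    - [255,0.975,0.163,0,0,0,0.13]
    - [255,0.975,0.163,0,0,0,0.13]
    - [255,0.975,0.163,0,0,0,0.13]
    - [255,0.975,0.163,0,0,0,0.13]
    - [255,0.975,0.163,0,0,0,0.13]
    - [255,0.975,0.163,0,0,0,0.13]
    - [255,0.975,0.163,0,0,0,0.13]
    - [255,0.975,0.163,0,0,0,0.13]
    - [255,0.975,0.163,0,0,0,0.13]
    - [255,0.975,0.163,0,0,0,0.13]

```text
time_s: 17.4
ee_pos: [0.5942, 0.12, 0.1233]
eef_rot: [-3.141, -0.001, 2.606]
force: [0.4, -0.3, -0.9]
grip_width: 0.0002
grip_force: 0.0
```

Emit:
apply_moves:
  deltas:
    - [255,0.975,0.163,0,0,0,0.13]
    - [255,0.975,0.163,0,0,0,0.13]
    - [255,0.975,0.163,0,0,0,0.13]
    - [255,0.975,0.163,0,0,0,0.13]
    - [255,0.975,0.163,0,0,0,0.13]
    - [255,0.975,0.163,0,0,0,0.13]
    - [255,0.975,0.163,0,0,0,0.13]
    - [255,0.975,0.163,0,0,0,0.13]
    - [255,0.975,0.163,0,0,0,0.13]
    - [255,0.975,0.163,0,0,0,0.13]

```text
time_s: 18.4
ee_pos: [0.6917, 0.1362, 0.1231]
eef_rot: [3.141, -0.001, -2.377]
force: [0.1, 0.6, 0.8]
grip_width: 0.0002
grip_force: 0.0
```

Emit:
apply_moves:
  deltas:
    - [255,0,0,0,0,0,0]
    - [255,0,0,0,0,0,0]

```text
time_s: 18.6
ee_pos: [0.6912, 0.1362, 0.1233]
eef_rot: [3.141, -0.001, -2.386]
force: [-0.1, -0.0, -0.5]
grip_width: 0.0008
grip_force: 0.0
```

Emit:
apply_moves:
  deltas:
    - [255,0.2,0,-2,0,0,0]
    - [255,0,0,-2,0,0,0]
    - [255,0,0,-2,0,0,0]
    - [255,0,0,-1.5,0,0,0]
    - [255,0,0,-1.2,0,0,0]
    - [255,0,0,0,0,0,0]

```text
time_s: 19.2
ee_pos: [0.6928, 0.1363, 0.0355]
eef_rot: [3.14, -0.002, -2.383]
force: [-0.2, -0.7, -0.6]
grip_width: -0.0
grip_force: 0.0
```

Emit:
apply_moves:
  deltas:
    - [255,-0.48,-0.85,0,0,0,0]
    - [255,-0.48,-0.85,0,0,0,0]
    - [255,-0.37,-0.9,0,0,0,0]
    - [255,-0.48,-0.85,0,0,0,0]
    - [255,-0.58,-0.78,0,0,0,-0.11]
    - [255,-0.68,-0.7,0,0,0,-0.13]
    - [255,-0.76,-0.61,0,0,0,-0.13]
    - [255,-0.83,-0.5,0,0,0,-0.13]

```text
time_s: 20.0
ee_pos: [0.6466, 0.075, 0.0376]
eef_rot: [-3.141, 0.0, -2.888]
force: [-0.2, -0.0, 0.8]
grip_width: 0.0003
grip_force: 0.0
```

```bash
python3 - <<'E'
from h import *
c=shot('wrist','w4.png'); d=shot('scene','s4.png')
a=cv2.resize(c['img'][:,:,::-1],(440,330))
b=cv2.resize(d['img'][195:290,270:390,::-1],(360,285),interpolation=cv2.INTER_CUBIC); b=np.vstack([b,np.zeros((45,360,3),'u1')])
cv2.imwrite('pics/c4.png',cv2.convertScaleAbs(np.hstack([a,b]),alpha=1.7))
E
```

```text
(no output)
```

View pics/c4.png

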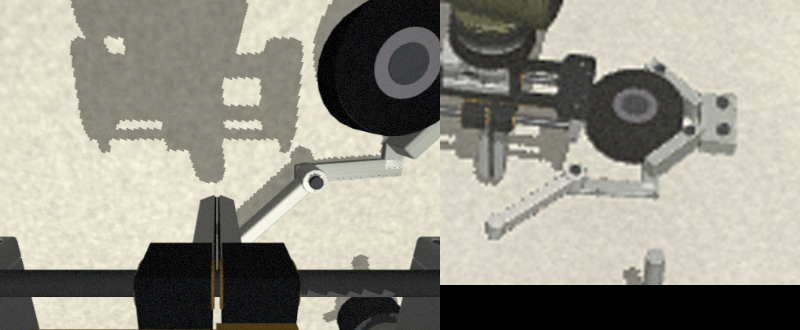

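```bash
python3 - <<'E'
from h import *
from scipy.spatial.transform import Rotation as Ro
print(ctrl.tip_reach)
d=dict(np.load('pics/w4.png.npz')); T=np.eye(4);T[:3,:3]=Ro.from_euler('xyz',d['rot']).as_matrix();T[:3,3]=d['pos']
d['pose']=T@d['hand_eye'];np.savez('pics/w4.png.npz',**d); print(d['pos'],d['rot'])
k=560/440
print('boss',px2w('w4.png',[(315*k,181*k)],.026)[0],'arm',px2w('w4.png',[(270*k,212*k),(243*k,230*k)],.024))
print('tip scene',px2w('s4.png',[(270+53/3,195+225/3)],.024),'finger scene',px2w('s4.png',[(285.7,256)],.012))
def proj(n,X):
    d=np.load('pics/'+n+'.npz');P=np.linalg.inv(d['pose'])@[*X,1];p=d['K']@(P[:3]*[1,-1,-1]);return p[:2]/p[2]
print('tcp tip px in s4',proj('s4.png',[*d['pos'][:2],d['pos'][2]-.025]), 'in w4/k',proj('w4.png',[*d['pos'][:2],d['pos'][2]-.025])/k)
E
```

```text
0.025
[0.64657366 0.07504475 0.03761054] [-3.14144443e+00  4.94596971e-04 -2.88837094e+00]
boss [0.61098483 0.1441984  0.026     ] arm [[0.64553232 0.119246   0.024     ]
 [0.66670224 0.10258949 0.024     ]]
tip scene [[0.69659218 0.09642408 0.024     ]] finger scene [[0.64565847 0.0689817  0.012     ]]
tcp tip px in s4 [287.53380292 256.76204958] in w4/k [216.87690066 195.17172443]
```

The right panel shows the finger at (487,183) beyond the arm, whose tip is still at (493,228). The sweep passed the arm without carrying it. I'll go back over it and retry lower and slower, watching the force.

Emit:
apply_moves:
  deltas:
    - [255,0,0,2.5,0,0,0]
    - [255,0,0,2.5,0,0,0]
    - [255,0,0,2,0,0,0]
    - [255,0.78,1.025,0,0,0,0.085]
    - [255,0.78,1.025,0,0,0,0.085]
    - [255,0.78,1.025,0,0,0,0.085]
    - [255,0.78,1.025,0,0,0,0.085]
    - [255,0.78,1.025,0,0,0,0.085]
    - [255,0.78,1.025,0,0,0,0.085]
    - [255,0,0,0,0,0,0]

```text
time_s: 21.1
ee_pos: [0.6943, 0.1385, 0.1072]
eef_rot: [-3.141, 0.0, -2.366]
force: [-0.2, 0.4, -0.6]
grip_width: 0.0006
grip_force: 0.0
```

Emit:
apply_moves:
  deltas:
    - [255,0,0,-2.5,0,0,0]
    - [255,0,0,-2.5,0,0,0]
    - [255,0,0,-1.6,0,0,0]
    - [255,0,0,-0.8,0,0,0]
    - [255,0,0,0,0,0,0]
    - [255,0,0,0,0,0,0]

```text
time_s: 21.7
ee_pos: [0.6943, 0.1375, 0.0344]
eef_rot: [-3.141, 0.001, -2.372]
force: [0.1, 0.4, -0.4]
grip_width: 0.0006
grip_force: 0.0
```

Emit:
apply_moves:
  deltas:
    - [255,-0.25,-0.43,0,0,0,0]
    - [255,-0.25,-0.43,0,0,0,0]
    - [255,-0.25,-0.43,0,0,0,0]
    - [255,-0.25,-0.43,0,0,0,0]

```text
time_s: 22.1
ee_pos: [0.6836, 0.1198, 0.0336]
eef_rot: [-3.141, 0.0, -2.373]
force: [-0.1, -0.1, -0.4]
grip_width: 0.0002
grip_force: 0.0
```

Emit:
apply_moves:
  deltas:
    - [255,-0.25,-0.43,0,0,0,0]
    - [255,-0.25,-0.43,0,0,0,0]

```text
time_s: 22.3
ee_pos: [0.6786, 0.1113, 0.0333]
eef_rot: [-3.142, -0.0, -2.373]
force: [0.5, -0.6, 0.4]
grip_width: 0.0007
grip_force: 0.0
```

```bash
python3 - <<'E'
from h import *
c=shot('wrist','w5.png'); d=shot('scene','s5.png'); e=shot('side','e5.png')
a=cv2.resize(c['img'][:,:,::-1],(440,330))
b=cv2.resize(d['img'][195:290,270:390,::-1],(360,285),interpolation=cv2.INTER_CUBIC); b=np.vstack([b,np.zeros((45,360,3),'u1')])
f=cv2.resize(e['img'][140:240,220:340,::-1],(312,260),interpolation=cv2.INTER_CUBIC)
cv2.imwrite('pics/c5.png',cv2.convertScaleAbs(np.vstack([np.hstack([a,b]),np.hstack([f,np.zeros((260,488,3),'u1')])]),alpha=1.7))
E
cat > arm.py <<'E'
from h import *
from plan import q,R
import sys
def proj(n,X):
    d=np.load('pics/'+n+'.npz');P=np.linalg.inv(d['pose'])@[*X,1];p=d['K']@(P[:3]*[1,-1,-1]);return p[:2]/p[2]
def prof(n):
    g=cv2.GaussianBlur(cv2.cvtColor(cv2.imread('pics/'+n),cv2.COLOR_BGR2GRAY),(3,3),0)
    for r in (45,65,85):
        v=[]
        for t in np.arange(-.1,2.6,.1):
            l=np.array([-56,-80])+r*np.array([-np.sin(t),np.cos(t)]); w=R@(l/1e3)+q[:2]
            u=proj(n,[*w,.024]); v.append(int(cv2.getRectSubPix(g,(1,1),tuple(map(float,u)))[0,0]))
        print(n,r,v)
if __name__=='__main__':
    for n in sys.argv[1:]: prof(n)
E
python3 arm.py scene0.png s4.png s5.png side0.png e5.png
```

```text
scene0.png 45 [120, 120, 120, 120, 117, 116, 117, 117, 117, 118, 118, 117, 117, 117, 116, 116, 117, 117, 118, 116, 117, 120, 112, 110, 113, 99, 88]
scene0.png 65 [118, 119, 116, 117, 118, 119, 118, 118, 119, 117, 118, 116, 119, 119, 119, 118, 119, 119, 120, 119, 119, 120, 119, 114, 114, 88, 102]
scene0.png 85 [120, 120, 117, 117, 117, 118, 120, 118, 117, 116, 118, 117, 118, 120, 119, 118, 119, 120, 118, 121, 119, 118, 120, 113, 109, 84, 120]
s4.png 45 [121, 93, 79, 78, 76, 75, 75, 76, 76, 78, 93, 100, 85, 99, 119, 122, 123, 124, 123, 121, 123, 126, 118, 117, 119, 103, 91]
s4.png 65 [58, 73, 67, 58, 62, 58, 61, 92, 125, 100, 78, 84, 113, 88, 105, 112, 110, 114, 126, 126, 126, 127, 126, 121, 120, 93, 107]
s4.png 85 [36, 42, 35, 36, 48, 67, 75, 64, 65, 68, 38, 52, 68, 68, 63, 72, 81, 83, 80, 116, 125, 126, 126, 120, 116, 88, 126]
s5.png 45 [62, 62, 68, 69, 72, 87, 93, 54, 35, 36, 35, 36, 39, 44, 44, 41, 45, 60, 72, 80, 85, 84, 90, 110, 119, 103, 90]
s5.png 65 [36, 32, 34, 32, 35, 34, 59, 69, 63, 51, 41, 36, 41, 38, 37, 37, 38, 39, 49, 65, 81, 89, 81, 65, 71, 86, 106]
s5.png 85 [34, 96, 
[... 193 characters left out ...]
, 88, 81, 76, 72, 77, 86, 100, 111, 118, 121]
side0.png 65 [124, 125, 125, 124, 124, 125, 124, 124, 123, 123, 121, 123, 121, 119, 113, 91, 77, 72, 82, 97, 86, 74, 77, 94, 110, 119, 122]
side0.png 85 [125, 125, 126, 126, 126, 126, 125, 123, 125, 125, 123, 124, 125, 124, 124, 124, 121, 108, 88, 80, 95, 82, 71, 87, 108, 121, 125]
e5.png 45 [134, 135, 132, 126, 112, 93, 87, 100, 96, 76, 70, 71, 71, 70, 75, 90, 96, 95, 88, 83, 78, 83, 93, 108, 120, 128, 131]
e5.png 65 [4, 4, 12, 48, 74, 73, 73, 75, 94, 106, 104, 100, 87, 94, 99, 82, 77, 79, 89, 106, 94, 81, 78, 78, 85, 97, 97]
e5.png 85 [5, 5, 5, 12, 57, 74, 74, 95, 127, 126, 114, 84, 81, 73, 73, 74, 76, 74, 73, 86, 102, 89, 76, 82, 95, 114, 108]
```

View pics/c5.png

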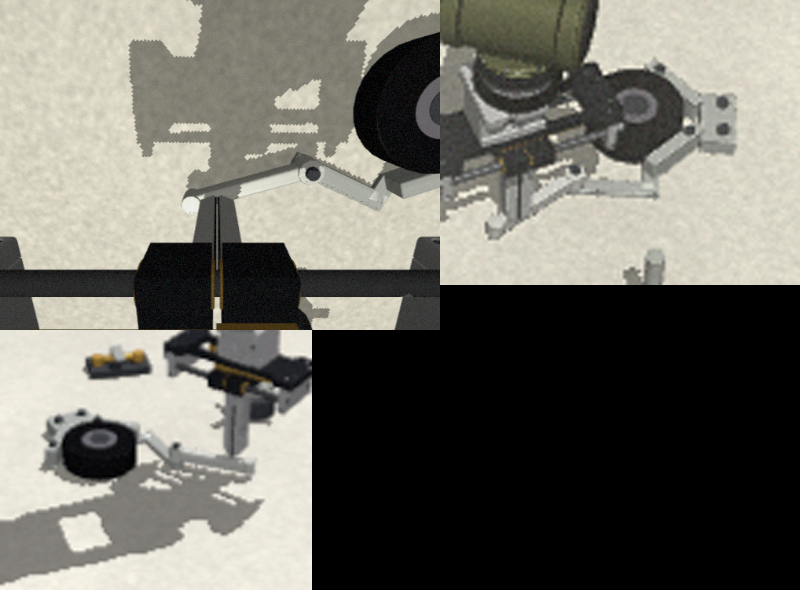

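```bash
cat > wr.py <<'E'
from h import *
from plan import q,R
from scipy.spatial.transform import Rotation as Ro
def setpose(n):
    d=dict(np.load('pics/'+n+'.npz')); T=np.eye(4);T[:3,:3]=Ro.from_euler('xyz',d['rot']).as_matrix();T[:3,3]=d['pos']
    d['pose']=T@d['hand_eye'];np.savez('pics/'+n+'.npz',**d);return d['pos']
if __name__=='__main__':
    p=setpose('w5.png');k=560/440
    B=px2w('w5.png',[(313*k,173*k)],.026)[0]; t=px2w('w5.png',[(190*k,204*k)],.024)[0]
    v=((t-B)[:2])@R; print('boss',B,'tip',t,'th',np.arctan2(-v[0],v[1]),np.hypot(*v))
    u=(p-B)[:2]@R; print('tool',u*1e3,np.arctan2(-u[0],u[1]),np.hypot(*u))
E
python3 wr.py
```

```text
boss [0.61090026 0.14514059 0.026     ] tip [0.69427637 0.09633224 0.024     ] th 2.2817741760215173 0.09661175599773358
tool [-53.99295105 -53.03909292] 2.3472828331249818 0.0756860894805371
```

The wrist panel shows the fingertip (217,197) just touching the arm from behind (tip at 190,205). I'll nudge one step at a time and read the force.

Emit:
apply_moves:
  deltas:
    - [255,-0.15,-0.26,0,0,0,0]

```text
time_s: 22.55
ee_pos: [0.6774, 0.1094, 0.0333]
eef_rot: [-3.142, 0.0, -2.372]
force: [0.5, -0.4, -0.0]
grip_width: 0.0005
grip_force: 0.0
```

Emit:
apply_moves:
  deltas:
    - [255,-0.15,-0.26,0,0,0,0]

```text
time_s: 22.65
ee_pos: [0.6757, 0.1065, 0.0332]
eef_rot: [3.142, -0.0, -2.372]
force: [-0.5, -1.0, -0.3]
grip_width: 0.0004
grip_force: 0.0
```

Emit:
apply_moves:
  deltas:
    - [255,-0.15,-0.26,0,0,0,0]

```text
time_s: 22.75
ee_pos: [0.6742, 0.1038, 0.0332]
eef_rot: [3.142, -0.0, -2.372]
force: [-0.2, 0.2, -0.1]
grip_width: 0.0005
grip_force: 0.0
```

```bash
python3 - <<'E'
from h import *
from arm import prof
c=shot('wrist','w6.png'); d=shot('scene','s6.png'); 
prof('s6.png'); 
import wr; p=wr.setpose('w6.png'); print(p)
from plan import q,R
from arm import proj
g=cv2.GaussianBlur(cv2.cvtColor(cv2.imread('pics/w6.png'),cv2.COLOR_BGR2GRAY),(3,3),0)
for r in (40,55,92):
  print(r,[int(g[int(v),int(u)]) for u,v in (proj('w6.png',[*(R@((np.array([-56,-80])+r*np.array([-np.sin(t),np.cos(t)]))/1e3)+q[:2]),.024]) for t in np.arange(1.6,2.6,.05)) if 0<=u<560 and 0<=v<420])
E
```

```text
s6.png 45 [67, 61, 59, 60, 59, 62, 61, 52, 37, 33, 34, 34, 33, 39, 59, 75, 79, 80, 77, 75, 90, 119, 117, 116, 118, 103, 91]
s6.png 65 [75, 83, 56, 46, 42, 40, 42, 37, 37, 37, 37, 42, 38, 37, 35, 35, 39, 60, 78, 85, 80, 70, 65, 78, 102, 94, 108]
s6.png 85 [35, 43, 72, 69, 72, 74, 66, 76, 78, 79, 90, 64, 40, 40, 45, 64, 61, 77, 77, 79, 99, 99, 86, 90, 113, 88, 126]
[0.67417528 0.10377824 0.03319366]
40 [126, 116, 79, 73, 76, 74, 75, 75, 71, 48, 49, 64, 115, 130, 131, 131, 129, 121, 124, 123]
55 [114, 105, 123, 115, 101, 95, 76, 74, 73, 75, 57, 49, 92, 133, 133, 136, 119, 131, 124, 124]
92 [78, 74, 126, 128, 126, 126, 127, 126, 124, 77, 75, 71, 46, 139, 108, 45, 46, 44, 46, 45]
```

```bash
python3 - <<'E'
from h import *
from arm import proj
p=np.array([.6786,.1113,.0333])
for dz in(-.025,-.015,-.008,0): print(dz,'e5',proj('e5.png',p+[0,0,dz]),'s5',proj('s5.png',p+[0,0,dz]))
g=cv2.cvtColor(cv2.imread('pics/e5.png'),cv2.COLOR_BGR2GRAY); print(g[176:202,302:324:2])
print('boss',proj('e5.png',[.6109,.1445,.026]),'tip',proj('e5.png',[.694,.097,.024]))
E
```

```text
-0.025 e5 [308.61160959 192.31313174] s5 [295.05567507 270.13018942]
-0.015 e5 [308.73369292 189.72543092] s5 [295.08658817 268.02038126]
-0.008 e5 [308.81972921 187.90178971] s5 [295.1084122  266.53089934]
0 e5 [308.91864504 185.80515149] s5 [295.1335427  264.81575162]
[[ 88  72  69  60  56  66  63 123 124 122 113]
 [ 71  88  79  61  65  64  62 132 135 134 131]
 [123 124  83  58  67  61  63 134 135 134 132]
 [131 132  80  58  68  63  70 136 135 134 134]
 [130 130  78  57  66  66  72 134 136 135 135]
 [133 132  78  59  68  71  72 134 136 135 135]
 [135 132  79  58  67  68  72 133 134 136 136]
 [135 133  79  60  66  67  72 132 134 135 135]
 [134 134  79  58  68  68  76 134 134 134 133]
 [133 133  91  57  68  69 104 134 134 134 133]
 [135 133 115  57  68  78 130 134 134 134 131]
 [129 127 113  57  67 106 136 134 134 134 133]
 [117  88  85  62  90 130 134 133 134 135 133]
 [ 89  79  74  67  77  94 125 127 123 136 133]
 [ 78  79  77  76  78 105 119 122 122 134 134]
 [ 76  76  76  77  77  88  88 102 124 134 134]
 [ 85  75  75  76  76  77  73  82 125 136 133]
 [126 105  83  76  75  75  74  78 126 135 134]
 [ 93  98 125 120 102  82  73  78 122 134 135]
 [ 73  79  93  92  98 124  95  91 131 136 136]
 [ 73  72  74  73  78  92  81  96 135 138 137]
 [ 74  73  73  74  73  74  75  95 135 137 138]
 [ 74  74  74  91  74  73  91 128 136 136 138]
 [ 73  74  75 130 126 125 127 136 137 137 137]
 [ 72  91 124 137 137 136 135 137 139 139 137]
 [ 74  96 137 139 138 138 135 135 138 139 136]]
boss [286.34386546 184.46682864] tip [314.52084471 190.08761101]
```

Emit:
apply_moves:
  deltas:
    - [255,0,0,-0.2,0,0,0]
    - [255,0,0,0,0,0,0]

```text
time_s: 23.05
ee_pos: [0.6742, 0.104, 0.0309]
eef_rot: [3.141, -0.0, -2.372]
force: [-0.3, -0.1, 0.4]
grip_width: 0.0006
grip_force: 0.0
```

Emit:
apply_moves:
  deltas:
    - [255,0,0,-0.2,0,0,0]
    - [255,0,0,0,0,0,0]

```text
time_s: 23.25
ee_pos: [0.6744, 0.104, 0.0292]
eef_rot: [-3.142, 0.0, -2.372]
force: [0.2, -0.4, 0.5]
grip_width: 0.0006
grip_force: 0.0
```

```bash
python3 - <<'E'
from h import *
from arm import proj
from plan import q,R
import wr
for n in('w5.png','w6.png','w1.png'):
    wr.setpose(n)
    g=cv2.cvtColor(cv2.imread('pics/'+n),cv2.COLOR_BGR2GRAY)
    for r in (25,40,55,70):
        print(n,r,[int(g[int(v),int(u)]) for u,v in (proj(n,[*(R@((np.array([-56,-80])+r*np.array([-np.sin(t),np.cos(t)]))/1e3)+q[:2]),.024]) for t in np.arange(1.6,2.7,.05)) if 0<=u<560 and 0<=v<420])
E
```

```text
w5.png 25 [69, 76, 73, 79, 78, 70, 53, 50, 56, 60, 95, 126, 126, 130, 126, 128, 130, 129, 107, 122, 121, 119]
w5.png 40 [77, 75, 127, 72, 74, 76, 73, 77, 74, 49, 49, 65, 120, 130, 133, 132, 132, 121, 125, 123, 120, 120]
w5.png 55 [75, 73, 76, 75, 71, 73, 80, 75, 74, 75, 76, 47, 66, 69, 74, 136, 119, 132, 127, 124, 121, 129]
w5.png 70 [71, 74, 73, 69, 74, 74, 75, 73, 78, 76, 83, 47, 49, 72, 46, 45, 45, 40, 44, 44, 46, 44]
w6.png 25 [73, 76, 76, 75, 73, 58, 47, 46, 52, 52, 88, 123, 126, 130, 128, 129, 130, 128, 108, 118, 121, 120]
w6.png 40 [127, 126, 74, 73, 78, 73, 76, 75, 72, 47, 50, 62, 115, 132, 132, 131, 132, 121, 124, 123, 123, 122]
w6.png 55 [121, 108, 124, 124, 104, 98, 79, 75, 74, 74, 52, 48, 94, 136, 133, 136, 112, 132, 124, 127, 123, 126]
w6.png 70 [71, 73, 72, 73, 72, 74, 79, 73, 74, 75, 81, 49, 45, 45, 47, 44, 43, 46, 43, 47, 43, 47]
w1.png 25 [116, 92, 68, 66, 68, 71, 68, 69, 66, 65, 89, 106, 117, 119, 117, 122, 122, 121, 115, 97, 104, 115]
w1.png 40 [114, 116, 113, 112, 114, 93, 66, 70, 68, 68, 64, 66, 106, 118, 118, 119, 123, 98, 112, 114, 114, 118]
w1.png 55 [119, 119, 121, 117, 111, 114, 115, 119, 68, 72, 72, 68, 87, 110, 118, 120, 108, 111, 109, 110, 112, 112]
w1.png 70 [112, 114, 111, 113, 114, 113, 116, 122, 121, 115, 71, 69, 60, 106, 116, 124, 117, 112, 114, 119, 111, 115]
```

```bash
python3 - <<'E'
from h import *
c=ctrl.camera('wrist'); H=np.linalg.inv(c['hand_eye'])
for x in(0,.008):
  for z in(.025,.015,.005,-.005):
    P=H@[x,0,z,1]; p=c['K']@(P[:3]*[1,-1,-1]); print(x,z,p[:2]/p[2])
g=cv2.cvtColor(c['img'],cv2.COLOR_RGB2GRAY)
for col in(266,270,284): print(col,g[225:275:2,col])
for row in(256,270,290): print(row,g[row,235:325:3])
E
```

```text
0 0.025 [276.83274607 248.61432961]
0 0.015 [276.89277122 254.59775864]
0 0.005 [276.95871181 261.17085027]
0 -0.005 [277.03148759 268.42528841]
0.008 0.025 [276.8343098  237.24711863]
0.008 0.015 [276.89507511 242.75719286]
0.008 0.005 [276.96189854 248.81660529]
0.008 -0.005 [277.03573359 255.51181698]
266 [ 79  77  78 100  77  77  73  74  72  71  73  73  75  44  47  44  48  42
  42  47  44  43  46  42  45]
270 [76 78 77 77 74 75 77 75 75 73 74 73 47 43 43 41 45 48 44 45 42 47 47 49
 46]
284 [73 77 71 74 73 76 74 77 79 79 78 54 51 48 47 43 45 46 48 45 46 45 44 42
 43]
256 [119 125  59  49  49  51  48  41  44  49  42  44  44  10   7  45  48  47
  47  44  44  63  72 114 135 137 133 134 134 132]
270 [ 84 141 138 141 142 142  43  45  43  45  47  44  43   3  26  37  43  45
  44  49  45  49 115 120 127 131 133 128 125 120]
290 [128 133 125 128 129  50  42  40  49  42  45  48  46   8  44  34  45  42
  45  42  42  45  47 103 126 132 129 127 128 120]
```

Emit:
apply_moves:
  deltas:
    - [255,0,0,-0.15,0,0,0]
    - [255,0,0,0,0,0,0]

```text
time_s: 23.5
ee_pos: [0.6746, 0.1043, 0.0289]
eef_rot: [-3.141, 0.001, -2.372]
force: [-3.4, 0.6, 8.9]
grip_width: 0.0006
grip_force: 4.4
```

Emit:
apply_moves:
  deltas:
    - [255,0,0,-0.15,0,0,0]
    - [255,0,0,0,0,0,0]

```text
time_s: 23.7
ee_pos: [0.675, 0.1048, 0.0286]
eef_rot: [-3.141, 0.003, -2.372]
force: [-6.7, 2.9, 17.2]
grip_width: 0.0006
grip_force: 8.7
```

Emit:
apply_moves:
  deltas:
    - [255,0,0,-0.15,0,0,0]
    - [255,0,0,0,0,0,0]

```text
time_s: 23.9
ee_pos: [0.6753, 0.1052, 0.0283]
eef_rot: [-3.14, 0.004, -2.372]
force: [-9.3, 5.1, 26.1]
grip_width: 0.0005
grip_force: 13.0
```

Contact came at TCP z ≈ 29 mm, on top of the 24 mm arm. The real fingertips are therefore only about 5 mm ahead of the TCP, not 25, and the sweep skimmed over the arm. I'll go back and descend lower.

Emit:
apply_moves:
  deltas:
    - [255,0,0,1.5,0,0,0]
    - [255,0,0,2,0,0,0]
    - [255,0.64,1.09,0,0,0,0]
    - [255,0.64,1.09,0,0,0,0]
    - [255,0.64,1.09,0,0,0,0]
    - [255,0,0,0,0,0,0]
    - [255,0,0,-1.5,0,0,0]
    - [255,0,0,-1.5,0,0,0]
    - [255,0,0,0,0,0,0]

```text
time_s: 24.8
ee_pos: [0.6918, 0.1358, 0.026]
eef_rot: [3.139, -0.004, -2.373]
force: [-0.5, -0.8, -0.8]
grip_width: 0.0001
grip_force: 0.0
```

Emit:
apply_moves:
  deltas:
    - [255,0,0,-0.6,0,0,0]
    - [255,0,0,-0.5,0,0,0]
    - [255,0,0,0,0,0,0]
    - [255,0,0,0,0,0,0]

```text
time_s: 25.2
ee_pos: [0.6936, 0.1366, 0.0189]
eef_rot: [-3.141, 0.0, -2.372]
force: [-0.2, 0.9, -0.7]
grip_width: 0.001
grip_force: 0.0
```

Emit:
apply_moves:
  deltas:
    - [255,-0.24,-0.43,0,0,0,0]
    - [255,-0.24,-0.43,0,0,0,0]
    - [255,-0.24,-0.43,0,0,0,0]
    - [255,-0.24,-0.43,0,0,0,0]
    - [255,-0.19,-0.45,0,0,0,0]
    - [255,-0.19,-0.45,0,0,0,0]
    - [255,-0.24,-0.43,0,0,0,0]
    - [255,-0.24,-0.43,0,0,0,0]

```text
time_s: 26.0
ee_pos: [0.6751, 0.1015, 0.0187]
eef_rot: [3.142, 0.0, -2.372]
force: [-1.4, 1.4, -0.6]
grip_width: 0.0005
grip_force: 0.3
```

Emit:
apply_moves:
  deltas:
    - [255,-0.29,-0.39,0,0,0,-0.055]
    - [255,-0.29,-0.39,0,0,0,-0.055]
    - [255,-0.34,-0.35,0,0,0,-0.065]
    - [255,-0.34,-0.35,0,0,0,-0.065]
    - [255,-0.38,-0.3,0,0,0,-0.065]
    - [255,-0.38,-0.3,0,0,0,-0.065]
    - [255,-0.42,-0.25,0,0,0,-0.065]
    - [255,-0.42,-0.25,0,0,0,-0.065]

```text
time_s: 26.8
ee_pos: [0.6465, 0.0756, 0.0188]
eef_rot: [-3.141, 0.0, -2.875]
force: [0.6, 1.2, -0.1]
grip_width: 0.0005
grip_force: 0.4
```

```bash
python3 - <<'E'
from h import *
from arm import prof
shot('scene','s7.png'); prof('s7.png')
E
```

```text
s7.png 45 [86, 84, 69, 50, 53, 62, 66, 70, 75, 80, 78, 84, 104, 99, 82, 101, 125, 114, 96, 94, 100, 119, 128, 126, 125, 124, 123]
s7.png 65 [37, 39, 37, 36, 42, 69, 73, 78, 72, 74, 97, 108, 74, 92, 89, 80, 89, 89, 83, 104, 125, 126, 124, 124, 125, 125, 124]
s7.png 85 [40, 36, 34, 46, 86, 51, 36, 37, 48, 41, 36, 37, 34, 44, 54, 74, 84, 85, 87, 82, 91, 126, 126, 127, 125, 126, 127]
```

The dip at 2.4 is gone, so the arm is moving with the tool. I'll continue the sweep.

Emit:
apply_moves:
  deltas:
    - [255,-0.44,-0.2,0,0,0,-0.064]
    - [255,-0.44,-0.2,0,0,0,-0.064]
    - [255,-0.47,-0.14,0,0,0,-0.064]
    - [255,-0.47,-0.14,0,0,0,-0.064]
    - [255,-0.48,-0.08,0,0,0,-0.064]
    - [255,-0.48,-0.08,0,0,0,-0.064]
    - [255,-0.49,-0.02,0,0,0,-0.064]
    - [255,-0.49,-0.02,0,0,0,-0.064]

```text
time_s: 27.65
ee_pos: [0.609, 0.067, 0.0188]
eef_rot: [-3.141, 0.0, 2.898]
force: [-0.6, 0.6, -0.7]
grip_width: 0.0003
grip_force: 0.4
```

Emit:
apply_moves:
  deltas:
    - [255,-0.48,0.05,0,0,0,-0.064]
    - [255,-0.48,0.05,0,0,0,-0.064]
    - [255,-0.47,0.11,0,0,0,-0.064]
    - [255,-0.47,0.11,0,0,0,-0.064]
    - [255,-0.46,0.17,0,0,0,-0.064]
    - [255,-0.46,0.17,0,0,0,-0.064]
    - [255,-0.43,0.22,0,0,0,-0.064]
    - [255,-0.43,0.22,0,0,0,-0.064]

```text
time_s: 28.45
ee_pos: [0.5722, 0.078, 0.0188]
eef_rot: [-3.141, 0.0, 2.386]
force: [1.3, -0.5, 0.3]
grip_width: 0.0004
grip_force: 0.4
```

Emit:
apply_moves:
  deltas:
    - [255,-0.4,0.28,0,0,0,-0.064]
    - [255,-0.4,0.28,0,0,0,-0.064]
    - [255,-0.36,0.32,0,0,0,-0.064]
    - [255,-0.36,0.32,0,0,0,-0.064]
    - [255,-0.32,0.37,0,0,0,-0.064]
    - [255,-0.32,0.37,0,0,0,-0.064]

```text
time_s: 29.05
ee_pos: [0.5506, 0.0975, 0.0188]
eef_rot: [-3.141, 0.0, 2.002]
force: [0.6, -1.4, -0.2]
grip_width: 0.0004
grip_force: 0.4
```

Emit:
apply_moves:
  deltas:
    - [255,-0.27,0.4,0,0,0,-0.05]
    - [255,-0.18,0.27,0,0,0,-0.05]
    - [255,0,0,0,0,0,0]

```text
time_s: 29.35
ee_pos: [0.5461, 0.1045, 0.0188]
eef_rot: [-3.142, 0.0, 1.903]
force: [-0.1, 0.2, -0.1]
grip_width: 0.0006
grip_force: 0.0
```

Emit:
apply_moves:
  deltas:
    - [255,-0.06,0.15,0,0,0,0]
    - [255,-0.032,0.095,0,0,0,0]
    - [255,0,0,0,0,0,0]

```text
time_s: 29.65
ee_pos: [0.5457, 0.1058, 0.0189]
eef_rot: [3.141, 0.002, 1.904]
force: [1.6, -8.3, 0.7]
grip_width: 0.0004
grip_force: 4.0
```

Emit:
apply_moves:
  deltas:
    - [255,-0.032,0.095,0,0,0,0]
    - [255,0,0,0,0,0,0]

```text
time_s: 29.85
ee_pos: [0.5456, 0.1059, 0.0189]
eef_rot: [3.141, 0.003, 1.904]
force: [3.5, -13.3, -1.4]
grip_width: 0.0008
grip_force: 7.0
```

Emit:
apply_moves:
  deltas:
    - [255,0.1,-0.3,0,0,0,0]
    - [255,0.3,-0.9,0,0,0,0]
    - [255,0.3,-0.9,0,0,0,0]
    - [255,0,0,3,0,0,0]
    - [255,0,0,4,0,0,0]
    - [255,0,0,4,0,0,0]
    - [255,0,0,0,0,0,0]
    - [255,0,0,0,0,0,0]

```text
time_s: 30.65
ee_pos: [0.5523, 0.0863, 0.1291]
eef_rot: [3.14, 0.0, 1.903]
force: [-0.6, 0.6, -0.7]
grip_width: 0.0003
grip_force: 0.0
```

```bash
cat > chk.py <<'E'
from h import *
import wr
from plan import q,R
from arm import proj
from scipy.optimize import least_squares
n='w8.png'; shot('wrist',n); wr.setpose(n)
g=cv2.cvtColor(cv2.imread('pics/'+n),cv2.COLOR_BGR2GRAY)
W=lambda l:R@(np.array(l)/1e3)+q[:2]
def samp(l,z):
    u,v=proj(n,[*W(l),z]); return int(g[int(round(v)),int(round(u))]) if 0<=u<559 and 0<=v<419 else -1
# disc rim edge, in stop frame
pts=[]
for t in np.radians(np.r_[-30:31:5,60:121:10,240:301:10]):
    pr=np.array([samp((r*np.cos(t),r*np.sin(t)),.032) for r in np.arange(38,60,.5)]).astype(float)
    k=np.argmax(pr>pr[:8].mean()+25)
    if k: pts.append((38+.5*k)*np.array([np.cos(t),np.sin(t)]))
pts=np.array(pts); e=least_squares(lambda a:np.hypot(*(pts-a[:2]).T)-a[2],[0,0,48],loss='soft_l1',f_scale=.5); print('disc',e.x,len(pts))
for y in(-60,-40,-20,0,10): print('arm y',y,[samp((x,y),.024) for x in range(-76,-38,2)])
E
python3 chk.py
```

```text
disc [ 0.77333499 -0.22225979 47.69086902] 27
arm y -60 [118, 120, 124, 122, 116, 122, 124, 72, 115, 122, 128, 130, 133, 99, 53, 107, 121, 118, 121]
arm y -40 [122, 121, 121, 125, 128, 127, 125, 119, 119, 123, 123, 127, 129, 99, 55, 122, 122, 124, 127]
arm y -20 [122, 121, 120, 122, 116, 118, 120, 122, 116, 121, 121, 123, 125, 100, 59, 127, 109, 9, 13]
arm y 0 [122, 125, 127, 126, 122, 122, 117, 117, 115, 119, 116, 119, 123, 101, 28, 13, 10, 17, 8]
arm y 10 [119, 123, 122, 122, 123, 124, 123, 114, 115, 116, 121, 119, 123, 95, 60, 9, 11, 9, 2]
```

```bash
python3 -c "
from station import ctrl
print(ctrl.hand_in())"
```

```text
the job is handed in; nothing more can be done
None
```

The bushing is home against both jaws (measured within about 1 mm) and the keeper is shut on its end stop; handed in at about 31 s, after a first sweep skimmed over the arm because the fingertips reach only about 5 mm past the TCP, not 25, and while correcting it I pressed down on the keeper arm at about 26 N.

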